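# Bolt the travel chess case shut

### The job

Bolt the closed red chess case shut: slide the bolt by its black knob across the seam, keeping the knob up, until it reaches the notch in the yellow guard, which you must find by feel, then swing the handle down into the notch as far as it goes and let go. Be gentle with the sprung guard (never force the handle down on it where there is no notch, nor hard against the sides of the notch) and do not disturb the tea glass holder, the saucer or the chess king.

Things in the scene. Friction and masses are not known exactly. Their poses are not given: they have to be found in the camera images.
- case: Closed red plastic chess case, 160 (x) x 300 (y) x 50 mm, fixed to the table, chequered lid. Origin: centre of its underside; z up; its -x side (front, with the bolt) faces the robot. On the lid a brass barrel bolt, 12 mm thick, lies along y. Steel straps at y = -70 and +35 mm and, past the lid seam (y = 48), a staple at y = 67 mm reach up to z = 74 mm.
- bolt (a joint): Travel of the bolt along the case's +y, in m: 0 fully drawn back, 0.080 the hard stop. The handle is at y = -57 mm + travel in the case frame. About 1.5 N of friction; stays where left. The stem is over the middle of the notch at a travel between 0.043 and 0.073, different each time, never at the hard stop.
- handle (a joint): Angle of the bolt's handle about the bolt axis, in rad: 0 straight up; grows as it swings down to the front (case -x); 1.40 is the bottom of the notch, where it stops. Away from the notch it comes to rest on top of the yellow guard at about 0.79. Light friction (under 1 N at the knob) holds it where it is left.
- knob (a point): Centre of the black ball knob, 18 mm in diameter, on the handle, 58 mm from the bolt axis; its brass stem is a square bar, 8 mm. In the case frame: x = -55 - 58 sin(handle), y = -57 + travel, z = 64 + 58 cos(handle) mm. Fingers closing along the bolt's axis can pinch it from above; it spins freely on a cross pin along that axis, so a pinched knob does not hinder the swing.
- keeper: Foot of the yellow guard, on the lid: origin at x = -75, y = 1, z = 50 mm in the case frame, same axes. Guard: strip 4 mm thick along y at x = -77 to -73 mm, top z = 76 mm, one notch 11 mm wide, open upward, within 15 mm of this origin along y. Sprung: gives 1 mm down per 4 N, at most 8 mm. By leverage it bears about 2.3 times the swinging force on the knob.
- holder: Stainless steel tea glass holder, 68 mm in diameter, 75 mm high, with a side handle; loose, on the table beside the case. Origin: centre of its underside.
- saucer: White ceramic saucer, 136 mm in diameter, 18 mm high; loose, on the table beside the case. Origin: centre of its underside.
- king: White plastic chess king, 28 mm foot, 60 mm high; loose, standing on the table behind the case. Origin: centre of its underside.
- axis (a point): A point on the bolt's axis, on the case: x = -55, y = -57, z = 64 mm in the case frame; fixed; axes as the case's. The handle stands at this point when the bolt's travel is 0.
Mind the look-alikes: they are no part of the job. Of the things like the king, leave any that is orange; of the rest the larger one is meant.

How it is judged:
On the way:
1. the bolt has been slid across the seam into the staple with its handle still up out of the notch (value of joint bolt above 0.03 m and value of joint handle below 1.1 rad), for 0.1 s.
At the end, for the whole second after the job is handed in: The bolt is thrown (travel over 36 mm, through the staple) and its handle lies at rest in the guard's notch, swung down past 1.27 rad (stop at 1.40); holder, saucer and king stand within 15 mm of where they were, the king upright (value of joint bolt above 0.036 m and value of joint handle above 1.27 rad and velocity of joint handle between -0.1 and 0.1 rad/s and angle between king's own z axis and vertical below 0.2 rad and distance of each of king, holder, saucer from where it was at the start of the episode below 0.015 m); the robot touches nothing.
It fails at once if the yellow guard or its foot is loaded with more than 30 N (about 13 N on the knob in the swinging direction) (contact force between keeper and anything else above 30 N).
It fails at once if the tea glass holder, the saucer or the king is shifted by more than 15 mm (distance of any of holder, saucer, king from where it was at the start of the episode above 0.015 m).
It also fails if it takes over 61 s, if anything falls off the work surface, if the arm or the gripper's body presses on something with over 40 N, if the wrist force passes 120 N, or if a joint passes its speed limit or range.

### The arm

A 6-joint arm with a two-finger parallel gripper is mounted at the origin on the work surface. World frame = base frame: x ahead of the robot, y to its left, z up, the work surface at z = 0. Lengths are in m, angles in rad, forces in N, time in s.
With the tool pointing down it reaches from about 0.3 to 0.875 m from the base axis. Payload 4.2 kg.
Tool frame: the origin (TCP) lies on the centre line of the jaws, within the pads' length; the fingertips stand 14 mm ahead of it and the grasp point (between the pads) lies 5 mm behind it; y points along the fingers, x is the direction in which the jaws open and shut, and the axes are right-handed (so a half turn about y gives the same grasp; the last joint's range is limited). The gripper opens to 85 mm and grips with 20 to 120 N. Pads are 22 mm wide; open, the fingers measure 114 mm over their backs; the gripper's body (76 mm by 85 mm) begins 54 mm behind the grasp point. The pads swing forward as they close: fully open they stand 13 mm farther back than shut.
Start: joints at [1.198, 0.32, 1.565, -0, 1.257, -0.02], TCP at [0.199, 0.54, 0.245] pointing down, gripper open.
Joint ranges: [-3.11, 3.11], [-0.84, 2.01], [0.21, 2.61], [-1.34, 4.49], [0.05, 2.63], [-2.56, 2.56]. Speed limits (rad/s): [2.57, 2.57, 3.14, 3.14, 3.14, 3.14].

### API

Orientations are given as a unit quaternion [x, y, z, w].
In Python, from rig import manip gives the robot as it stands.
- The arm moves only by the tool drive_tool, never from a script. Its argument "motion" is a list that holds one entry, the list of rows, each a list of 7 numbers: the finger opening in cm, from 0 to 8.54, then the shift along the world's x, y, z in cm, then the turn, a rotation vector about the world's x, y, z in rad. A call has 1 to 12 rows; each row shifts and turns the commanded pose from where the row before left it; what a row does not reach is not made up. A row lasts 1/8 s, in which the tool goes at most 62.5 mm and 10.7 degrees, less where a joint would pass 70% of its speed; a pose out of reach is approached as far as the arm can. A call is refused whole if a number of a shift passes 6.25 or a number of a turn 0.188, either way. A call with a gripper value outside its range is refused whole. The fingers move at their own pace and stop on an object; "squeeze" is the grip in N (left out, the last holds). Time passes only in rows, so rows that do not move let the fingers close. It gives the time, the measured TCP pose, the force and the opening at its end, in the units of the state.
- manip.state(): the state, without advancing time (a new reading comes with each control period).
- manip.grab_frame(name): name is "scene" or "top" or "wrist"; returns a dict with "frame" (480x640x3 uint8, red, green, blue), "K" (3x3 intrinsics, pixels), "extrinsics" (4x4, takes a point from world to camera coordinates); the wrist camera has in their place "tool_from_camera" (4x4, takes a point from camera to tool coordinates, whose origin is the TCP and whose axes are the tool frame's). Camera axes: x right, y down, z forward; pixel columns grow to the right and rows downward; lengths in m; the calibration is good to about 2 mm. A picture is of the moment at which its call begins: read the wrist's pose just before it. There is no depth.
- manip.sign_off(): hands the job in, once; it reports no verdict.
The state is a dict: "t": time; "joint_pos": joint angles; "joint_velocities": joint speeds; "joint_efforts": joint torques, N m; "ee_pos": TCP position; "tool_rot": TCP orientation; "ft_force": force on the tool from outside, world axes, zero at the start; "torque": the same for the moment, N m; "gripper_width": finger opening in m.
Only numpy, scipy, OpenCV 4.12 (cv2) and the standard library are available. Lean on these libraries where they do the work, as an engineer would, in place of code of your own. Each camera call takes 0.05 s, during which the arm holds its last target. There are 200 camera calls.

## Working session

There is one attempt and no reset: what is moved stays moved. The work goes in short steps, Python scripts to look and compute and a tool call to move; the robot and the scene stay as the last step left them, time stands still between calls to the robot, and variables do not carry over. Pictures are saved under pics/ and viewed, about 8 in all and at most 12, crops included, and the job is handed in when it is done.

Besides the shell and the picture viewer there is one more tool, called by a JSON object that holds its "method" and its "body", one argument or row to a line. drive_tool: Moves the arm, as the interface text tells. Its arguments: {"type":"object","properties":{"motion":{"type":"array"},"squeeze":{"type":"number"}},"required":["motion"]}

```bash
mkdir -p pics
cat > h.py <<'E'
from rig import manip
import numpy as np, cv2
def snap(n,f):
    s=manip.state(); d=manip.grab_frame(n); cv2.imwrite('pics/'+f,d['frame'][:,:,::-1]); np.savez('pics/'+f+'.npz',**{k:np.array(v) for k,v in d.items()},p=s['ee_pos'],q=s['tool_rot']); return d
def ray(d,u,v):
    E=np.array(d['extrinsics']);R=E[:3,:3];c=-R.T@E[:3,3]
    return c,R.T@np.linalg.inv(d['K'])@[u,v,1]
def onz(d,u,v,z):
    c,r=ray(d,u,v);return c+r*(z-c[2])/r[2]
def tri(*rs):
    A=0;b=0
    for c,r in rs:
        r=r/np.linalg.norm(r);P=np.eye(3)-np.outer(r,r);A=A+P;b=b+P@c
    return np.linalg.solve(A,b)
def proj(d,p):
    q=d['K']@(np.array(d['extrinsics'])@np.append(p,1))[:3];return q[:2]/q[2]
E
python3 - <<'E'
from h import *
print(manip.state())
snap('scene','s1.png');snap('top','t1.png')
E
```

```text
{'t': 0.0, 'joint_pos': array([ 1.19799692e+00,  3.20309506e-01,  1.56569682e+00, -3.18463388e-05,
        1.25737481e+00, -1.99946619e-02]), 'joint_velocities': array([-7.39580448e-04, -6.29811646e-05, -7.34977394e-04,  7.95445096e-05,
       -7.11885144e-04, -1.00127593e-03]), 'joint_efforts': array([-2.04342614e-03, -4.15507936e+01, -2.34160155e+01, -1.72915361e-04,
        8.06878146e-03,  3.67383691e-06]), 'ee_pos': array([0.19852065, 0.53916089, 0.24446521]), 'tool_rot': array([ 0.58034312,  0.40397911, -0.40501876, -0.57962276]), 'ft_force': array([0.01899556, 0.40640111, 0.3676817 ]), 'torque': array([-0.04800071,  0.00205555,  0.02659573]), 'gripper_width': 0.08540225723134753}
```

View pics/s1.png

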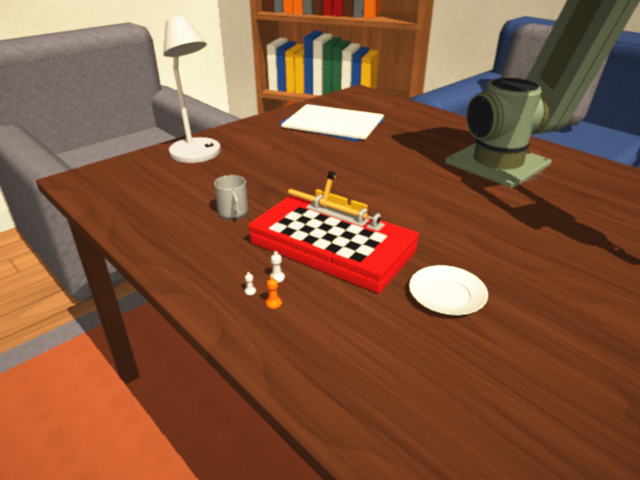

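View pics/t1.png

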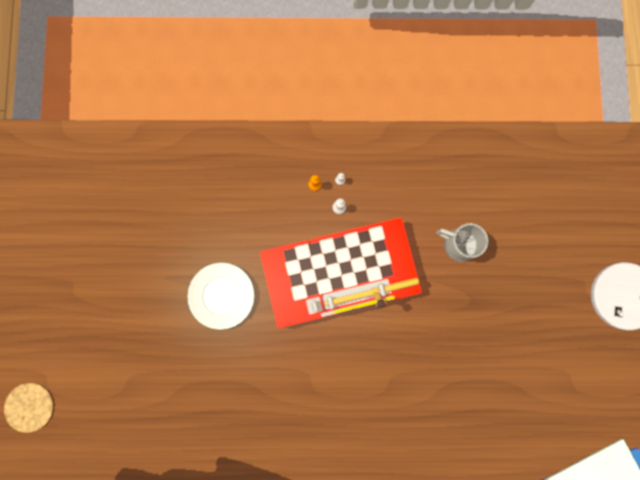

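The scene view shows the case with the knob up at about (331,176). In the top view the case spans (262–422, 220–327) and the knob is near (380,302). The holder is at (468,243) on the -y side, the saucer at (221,296) on the +y side, and the kings are behind the case.

```bash
cat > m.py <<'E'
from h import *
T=dict(np.load('pics/t1.png.npz'));S=dict(np.load('pics/s1.png.npz'))
hsv=cv2.cvtColor(T['frame'],cv2.COLOR_RGB2HSV)
m=((cv2.inRange(hsv,(0,200,150),(4,255,255))|cv2.inRange(hsv,(176,200,150),(180,255,255))))
m[:200]=0
c=max(cv2.findContours(m,0,2)[0],key=cv2.contourArea)
r=cv2.minAreaRect(cv2.convexHull(c));b=cv2.boxPoints(r)
P=np.array([onz(T,*p,.05) for p in b]);print(b,'\n',P.round(4))
print([np.linalg.norm(P[i]-P[i-1]).round(4) for i in range(4)])
C=P.mean(0);
e=[P[(i+1)%4]-P[i] for i in range(4)];L=max(e,key=lambda v:np.linalg.norm(v)*(1 if v[1]>0 else 0));yaw=np.arctan2(-L[0],L[1])
print('case',C,'yaw',yaw)
R=np.array([[np.cos(yaw),-np.sin(yaw),0],[np.sin(yaw),np.cos(yaw),0],[0,0,1]])
W=lambda p:R@(np.array(p)/1000)+[C[0],C[1],0]
k=W([-55,-57,122]);print('knob',k,'proj scene',proj(S,k),'top',proj(T,k))
for y in(-150,150): print('bolt axis z64',proj(T,W([-55,y,64])))
# knob dark blob in scene
g=S['frame'].max(2);mm=(g<45).astype(np.uint8);mm[:165]=0;mm[186:]=0;mm[:,:320]=0;mm[:,345:]=0
ks=np.argwhere(mm).mean(0)[::-1];print('scene knob px',ks,mm.sum())
g=T['frame'].max(2);mm=(g<45).astype(np.uint8);mm[:290]=0;mm[312:]=0;mm[:,:365]=0;mm[:,395:]=0
kt=np.argwhere(mm).mean(0)[::-1];print('top knob px',kt,mm.sum())
print('tri',tri(ray(S,*ks),ray(T,*kt)))
big=cv2.resize(T['frame'][270:340,290:430],None,fx=5,fy=5)
b2=cv2.resize(S['frame'][160:230,280:420],None,fx=5,fy=5,interpolation=2)
cv2.imwrite('pics/c.png',np.vstack([big[:300],b2[:300]])[:,:,::-1])
E
python3 m.py
```

```text
[[326.93872 235.74971]
 [402.547   217.2334 ]
 [416.80084 275.43652]
 [341.19257 293.95285]] 
 [[ 0.6856  0.0137  0.05  ]
 [ 0.724  -0.142   0.05  ]
 [ 0.6042 -0.1684  0.05  ]
 [ 0.567  -0.0145  0.05  ]]
[np.float64(0.1219), np.float64(0.1605), np.float64(0.1227), np.float64(0.1583)]
case [ 0.64518165 -0.0778189   0.05      ] yaw 0.23728075705311397
knob [ 0.60512115 -0.14615012  0.122     ] proj scene [290.81139734 173.35970689] top [412.23676714 272.24775999]
bolt axis z64 [451.57780165 263.57789113]
bolt axis z64 [306.64950941 299.0299068 ]
scene knob px [330.48275862 175.        ] 29
top knob px [nan nan] 0
tri [nan nan nan]m.py:21: RuntimeWarning: Mean of empty slice.
  kt=np.argwhere(mm).mean(0)[::-1];print('top knob px',kt,mm.sum())
  ret = um.true_divide(
```

View pics/c.png

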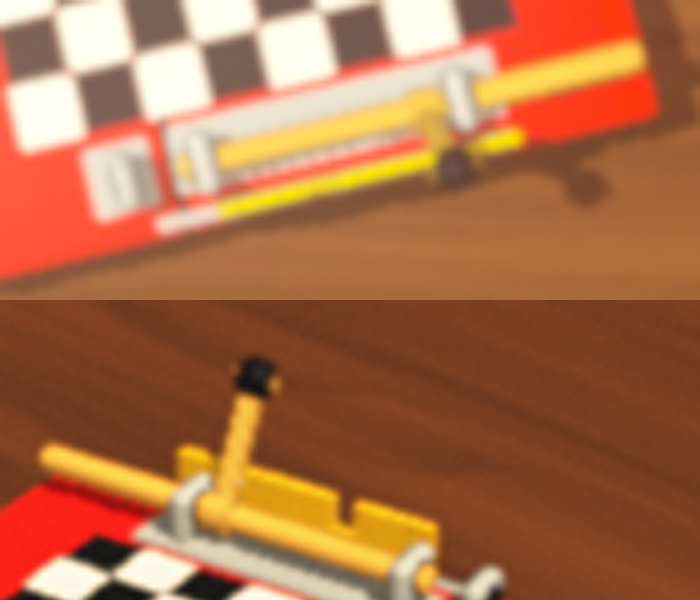

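The top half of the crop puts the knob at about (381,303) in the top image. The bottom half puts it at (331.4,175) in the scene image, with a visible notch in the guard near scene pixel (349,203). The lid was split by the mask, so I'll use all the red regions together.

```bash
python3 - <<'E'
s=open('m.py').read().split('# knob dark')[0]
s=s.replace("c=max(cv2.findContours(m,0,2)[0],key=cv2.contourArea)","c=np.vstack([q for q in cv2.findContours(m,0,2)[0] if cv2.contourArea(q)>25])")
s+='''
K=tri(ray(S,331.4,175),ray(T,381,303));print('knob tri',K,'case frame',R.T@(K-[C[0],C[1],0])*1000)
c,r=ray(S,349,204);n=R[:,0];p0=W([-73,0,70]);N=c+r*(n@(p0-c))/(n@r);print('notch in case',R.T@(N-[C[0],C[1],0])*1000)
np.savez('case.npz',R=R,C=C)
'''
open('m.py','w').write(s)
E
python3 m.py
```

```text
[[278.86978 247.30344]
 [403.04922 217.16277]
 [421.3397  292.51944]
 [297.16025 322.6601 ]] 
 [[ 0.6618  0.1117  0.05  ]
 [ 0.7242 -0.1431  0.05  ]
 [ 0.5696 -0.1768  0.05  ]
 [ 0.5098  0.0741  0.05  ]]
[np.float64(0.1566), np.float64(0.2624), np.float64(0.1582), np.float64(0.2579)]
case [ 0.61635368 -0.03350044  0.05      ] yaw 0.233844757911553
knob [ 0.57605863 -0.10169362  0.122     ] proj scene [315.74131837 176.13694849] top [389.20839036 287.58445425]
bolt axis z64 [430.00637295 278.19650475]
bolt axis z64 [284.10776007 313.46097113]
knob tri [ 0.54702136 -0.08574559  0.12056881] case frame [-79.55148731 -34.75753573 120.56881326]
notch in case [-73.          13.33190154  70.29014272]
```

```bash
sed -i 's/(0,200,150),(4,255,255)/(0,130,150),(6,255,255)/;s/(176,200,150)/(174,130,150)/' m.py
cat >> m.py <<'E'
print('tri resid', proj(S,K),proj(T,K))
print(manip.state()['ee_pos'])
from scipy.spatial.transform import Rotation as Ro
q=manip.state()['tool_rot'];print(Ro.from_quat(q).as_matrix().round(3))
E
python3 m.py
```

```text
[[258.26596 251.38177]
 [403.05484 215.5293 ]
 [422.23544 292.98932]
 [277.44656 328.8418 ]] 
 [[ 0.6535  0.1535  0.05  ]
 [ 0.7276 -0.1432  0.05  ]
 [ 0.5686 -0.1785  0.05  ]
 [ 0.4977  0.1134  0.05  ]]
[np.float64(0.1608), np.float64(0.3058), np.float64(0.1628), np.float64(0.3005)]
case [ 0.611851   -0.01368824  0.05      ] yaw 0.2383366878690016
knob [ 0.57186268 -0.08206173  0.122     ] proj scene [323.82749205 178.69394281] top [378.90289824 289.81955295]
bolt axis z64 [420.24107178 280.09956733]
bolt axis z64 [274.27451626 316.07958662]
knob tri [ 0.54702136 -0.08574559  0.12056881] case frame [-80.008809   -54.71501967 120.56881326]
notch in case [-73.          -6.51883512  70.44764255]
tri resid [331.36352224 174.99511344] [380.97055841 303.02722555]
[0.1985492  0.53920097 0.24456541]
[[ 0.346 -0.001 -0.938]
 [ 0.938 -0.001  0.346]
 [-0.002 -1.     0.   ]]
```

The bolt is at travel 0 with the handle leaning about 0.4 rad. The notch seen in the image works out to a travel of about 48–51 mm. I'll move above the knob next.

{"method": "drive_tool", "body": {
  "motion": [
    [[5, 3.5, -6.2, 0, 0, 0, 0.06], [5, 3.5, -6.2, 0, 0, 0, 0.06], [5, 3.5, -6.2, 0, 0, 0, 0.06], [5, 3.5, -6.2, 0, 0, 0, 0.06], [5, 3.5, -6.2, 0, 0, 0, 0.06], [5, 3.5, -6.2, 0, 0, 0, 0.06], [5, 3.5, -6.2, 0, 0, 0, 0.06], [5, 3.5, -6.2, 0, 0, 0, 0.06], [5, 3.5, -6.2, 0, 0, 0, 0.06], [5, 2.5, -5, 0, 0, 0, 0.052], [5, 0, 0, 0, 0, 0, 0]]
  ]
}}

```text
t: 1.48
ee_pos: [0.5013, -0.0033, 0.2447]
tool_rot: [-0.438, -0.555, 0.555, 0.438]
ft_force: [0.5, 0.7, -0.8]
gripper_width: 0.0501
```

{"method": "drive_tool", "body": {
  "motion": [
    [[5, 2.3, -4.1, -2, 0, 0, 0], [5, 2.3, -4.1, -2, 0, 0, 0], [5, 0, 0, 0, 0, 0, 0], [5, 0, 0, 0, 0, 0, 0]]
  ]
}}

```text
t: 1.98
ee_pos: [0.5456, -0.0811, 0.2052]
tool_rot: [-0.436, -0.556, 0.556, 0.437]
ft_force: [-0.4, 0.7, 0.1]
gripper_width: 0.0502
```

Run:
```python
from h import *
d=snap('wrist','w1.png');snap('top','t2.png')
s=manip.state();print(s['ee_pos'],s['tool_rot'],s['ft_force'],d['tool_from_camera'])
```

```text
[ 0.54584987 -0.08088262  0.20596014] [ 0.43643962  0.55662546 -0.55614829 -0.43633431] [ 0.8103051   0.51268871 -0.80757889] [[ 9.99999446e-01  1.02383646e-03 -2.42721256e-04 -8.73951836e-04]
 [ 5.05919749e-04 -2.65584350e-01  9.64087494e-01 -1.29276633e-01]
 [ 9.22604959e-04 -9.64087083e-01 -2.65584721e-01  6.58337514e-02]
 [ 0.00000000e+00  0.00000000e+00  0.00000000e+00  1.00000000e+00]]
```

View pics/w1.png

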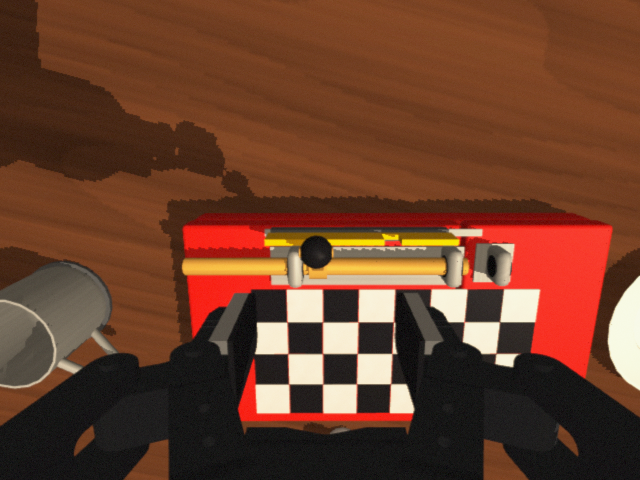

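The wrist view shows the case aligned with the jaws. The knob is at (316,252), between fingers centred near column 320, and the guard notch is at (391,238).

```bash
cat >> h.py <<'E'
from scipy.spatial.transform import Rotation as Ro
def wray(d,u,v):
    R=Ro.from_quat(d['q']).as_matrix();M=np.array(d['tool_from_camera'])
    return d['p']+R@M[:3,3], R@M[:3,:3]@np.linalg.inv(d['K'])@[u,v,1]
E
python3 - <<'E'
from h import *
w=dict(np.load('pics/w1.png.npz'));S=dict(np.load('pics/s1.png.npz'))
g=w['frame'].max(2);m=(g<40).astype(np.uint8);m[:232]=0;m[272:]=0;m[:,:296]=0;m[:,336:]=0
c,r=cv2.minEnclosingCircle(np.argwhere(m)[:,::-1].astype(np.float32));print(c,r)
kr=wray(w,*c);K=tri(kr,ray(S,331.4,175));print('knob',K)
R=Ro.from_quat(w['q']).as_matrix();print('tool x',R[:,0],'z',R[:,2]);
# yaw from front edge of lid: left-right ends of lid front top edge & lid rear
def z(u,v,h):
    a,b=wray(w,u,v);return a+b*(h-a[2])/b[2]
hsv=cv2.cvtColor(w['frame'],cv2.COLOR_RGB2HSV)
A=z(185,226,.05);B=z(608,226,.05);print('front edge',A,B,np.linalg.norm(B-A),np.arctan2(-(B-A)[0],(B-A)[1]))
t=z(300,259,.070);t2=z(440,259,.070)
y=m=cv2.inRange(hsv,(24,180,120),(33,255,255));
for row in range(233,249): print(row,''.join('#' if v else '.' for v in y[row,370:410]))
n=z(391,238,.076);print('notch',n,'delta along toolx',R[:,0]@(n-K))
E
```

```text
(315.7525634765625, 251.57215881347656) 15.630385398864746
knob [ 0.54649367 -0.08676448  0.12009819]
tool x [-0.23725932  0.97144558  0.00122469] z [-0.97144554 -0.23726056  0.00099256]
front edge [ 0.5714933  -0.17568944  0.05      ] [0.50185984 0.10849581 0.05      ] 0.2925919960702131 0.2402940650277998
233 ........................................
234 ............###.........................
235 .............#####.......###............
236 .............########....###............
237 ..............##############............
238 ..............##############............
239 ....#####...################........#..#
240 ##############..................########
241 ##############..................########
242 ##############..................########
243 ##############..................########
244 ##############..................########
245 ........................................
246 ........................................
247 ........................................
248 ........................................
notch [ 0.54002745 -0.04068884  0.076     ] delta along toolx 0.046240141327660314
```

{"method": "drive_tool", "body": {
  "motion": [
    [[5, 0.1, -0.4, -3, 0, 0, 0], [5, 0, 0, -3, 0, 0, 0], [5, 0, 0, -2, 0, 0, 0], [5, 0, 0, -1.3, 0, 0, 0], [3.5, 0, 0, 0, 0, 0, 0], [2.5, 0, 0, 0, 0, 0, 0], [1.4, 0, 0, 0, 0, 0, 0], [1.4, 0, 0, 0, 0, 0, 0], [1.4, 0, 0, 0, 0, 0, 0]]
  ],
  "squeeze": 20
}}

```text
t: 3.2
ee_pos: [0.5472, -0.0863, 0.113]
tool_rot: [0.437, 0.556, -0.556, -0.437]
ft_force: [-2.1, 0.2, 5.4]
gripper_width: 0.0163
```

Run:
```python
from h import *
snap('wrist','w2.png');s=manip.state();print(s['ee_pos'],s['ft_force'],s['gripper_width'])
```

```text
[ 0.5470386  -0.08635808  0.11289799] [-1.82739849 -0.0291009   5.23553117] 0.01631945318722352
```

View pics/w2.png

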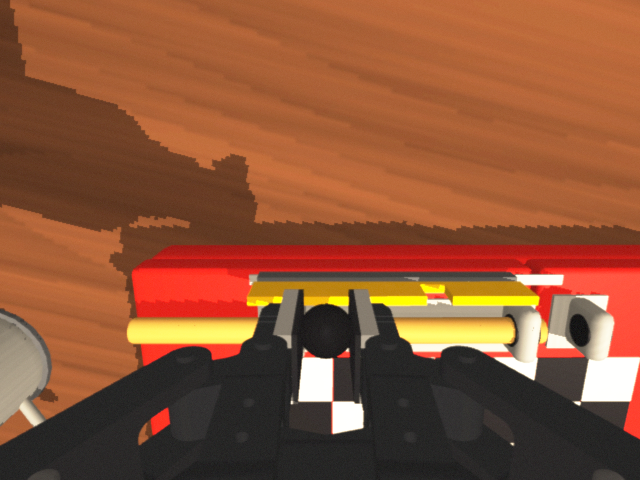

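The knob is pinched at pixel (326,330), with an opening of 16.3 mm. The bolt axis runs along row 330 and the notch is near columns 427–450. Next I'll work out where the axis and knob sit in the swing plane.

Run:
```python
from h import *
for f,pts in (('w1',[(230,267),(380,267)]),('w2',[(180,330.5),(450,331)])):
    w=dict(np.load(f'pics/{f}.png.npz'));R=Ro.from_quat(w['q']).as_matrix()
    for u,v in pts:
        a,b=wray(w,u,v);P=a+b*(.064-a[2])/b[2];P[2]=.064
        print(f,'axis pt',P,'fwd(dot toolz)',R[:,2]@P,'tcp fwd',R[:,2]@w['p'])
w=dict(np.load('pics/w2.png.npz'));R=Ro.from_quat(w['q']).as_matrix()
for z in(.114,.117,.12):
    a,b=wray(w,326,330);P=a+b*(z-a[2])/b[2];print('knob',z,R[:,2]@P,R[:,0]@P,R[:,0]@w['p'])
hsv=cv2.cvtColor(w['frame'],cv2.COLOR_RGB2HSV);y=cv2.inRange(hsv,(22,180,90),(33,255,255))
for row in range(282,310,3): print(row,''.join('#' if v else '.' for v in y[row,415:465]))
for u in(426.5,451.5):
    a,b=wray(w,u,304);P=a+b*(.076-a[2])/b[2];print('notch',R[:,0]@P)
```

```text
w1 axis pt [ 0.5880947 -0.1380034  0.064    ] fwd(dot toolz) -0.5384956826529637 tcp fwd -0.5105780021037003
w1 axis pt [ 0.56399631 -0.0396218   0.064     ] fwd(dot toolz) -0.5384274826245694 tcp fwd -0.5105780021037003
w2 axis pt [ 0.58982839 -0.14651921  0.064     ] fwd(dot toolz) -0.5383450970835747 tcp fwd -0.5111563004083473
w2 axis pt [ 0.5601932  -0.02456843  0.064     ] fwd(dot toolz) -0.5384428196563947 tcp fwd -0.5111563004083473
knob 0.114 -0.5120050432149535 -0.21425895545794718 -0.213488035829627
knob 0.117 -0.510445151699021 -0.21426137731620945 -0.213488035829627
knob 0.12 -0.5088852601830884 -0.21426379917447178 -0.213488035829627
282 ..................................................
285 .....########################.....................
288 .......#######################....................
291 ........######################....................
294 ..................................................
297 #############.........................############
300 ############.........................#############
303 ###########..........................#############
306 ..................................................
309 ..................................................
notch -0.17147452016364279
notch -0.16083807292329752
```

{"method": "drive_tool", "body": {
  "motion": [
    [[2.6, 0, 0, 0, 0, 0, 0], [2.6, 0, 0, -0.3, 0, 0, 0], [2.6, 0, -0.1, 0, 0, 0, 0], [1.6, 0, 0, 0, 0, 0, 0], [1.6, 0, 0, 0, 0, 0, 0], [1.6, 0, 0, 0, 0, 0, 0]]
  ]
}}

```text
t: 4.0
ee_pos: [0.5471, -0.0873, 0.1091]
tool_rot: [-0.437, -0.556, 0.556, 0.437]
ft_force: [-0.4, -0.6, -2.0]
gripper_width: 0.0163
```

{"method": "drive_tool", "body": {
  "motion": [
    [[1.6, -0.1, 0.4, 0, 0, 0, 0], [1.6, -0.17, 0.7, 0, 0, 0, 0], [1.6, -0.17, 0.7, 0, 0, 0, 0], [1.6, -0.17, 0.7, 0, 0, 0, 0], [1.6, -0.17, 0.7, 0, 0, 0, 0], [1.6, -0.12, 0.5, 0, 0, 0, 0], [1.6, -0.1, 0.4, 0, 0, 0, 0], [1.6, 0, 0, 0, 0, 0, 0]]
  ]
}}

```text
t: 5.0
ee_pos: [0.5371, -0.0456, 0.1093]
tool_rot: [0.437, 0.556, -0.556, -0.437]
ft_force: [1.7, 1.3, -4.2]
gripper_width: 0.0163
```

```bash
cat > n.py <<'E'
from h import *
import sys
w=snap('wrist',sys.argv[1]);w=dict(np.load('pics/'+sys.argv[1]+'.npz'));s=manip.state()
R=Ro.from_quat(s['tool_rot']).as_matrix();f=s['ft_force']
u=np.array([-.2373,.9714,0]);v=np.array([-.9714,-.2373,0]);p=s['ee_pos']
print('along',u@p*1000,'fwd from axis',(v@p+.5384)*1000,'z',p[2]*1000,'F along/fwd/z',u@f,v@f,f[2])
hsv=cv2.cvtColor(w['frame'],cv2.COLOR_RGB2HSV);y=cv2.inRange(hsv,(22,180,90),(33,255,255))
for row in range(270,330,4): print(row,''.join('#' if x else '.' for x in y[row,240:420:2]))
E
python3 n.py w3.png
```

```text
along -171.75187429544516 fwd from axis 27.43842266495866 z 109.30302244483472 F along/fwd/z 1.6349605385866586 -1.8919021105403433 -3.330086671394993
270 ..........................................................................................
274 ..........................................................................................
278 ..........................................................................................
282 ..........................................................................................
286 ..........................................................................................
290 ............................................###########...................................
294 ............................................###########...................................
298 ..........................................................................................
302 ###############.................############......................########################
306 ############....................############..............................################
310 ..........................................................................................
314 ..........................................................................................
318 ..........................................................................................
322 ..........................................................................................
326 ..........................................................................................
```

View pics/w3.png

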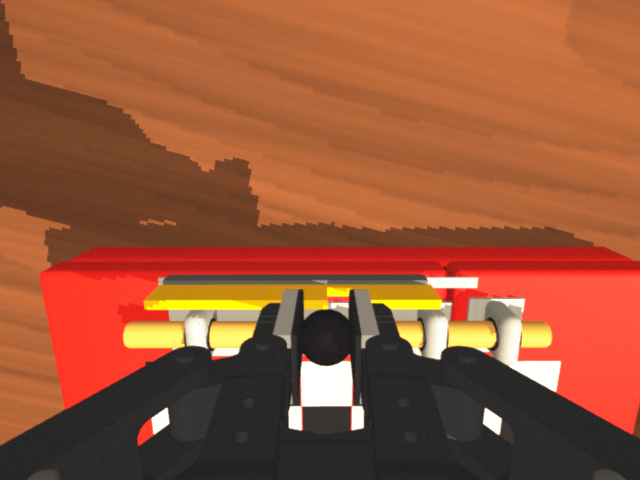

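The bolt is now through the staple at about 42 mm travel, with the handle still up. The knob is at (326,337), and the notch's near edge is at about column 328, 6 mm ahead. Now I'll swing gently onto the guard.

{"method": "drive_tool", "body": {
  "motion": [
    [[1.6, -0.26, -0.06, -0.16, 0, 0, 0], [1.6, -0.25, -0.06, -0.16, 0, 0, 0], [1.6, -0.23, -0.05, -0.17, 0, 0, 0], [1.6, -0.23, -0.05, -0.18, 0, 0, 0], [1.6, -0.2, -0.05, -0.18, 0, 0, 0], [1.6, -0.17, -0.04, -0.18, 0, 0, 0], [1.6, 0, 0, 0, 0, 0, 0], [1.6, 0, 0, 0, 0, 0, 0]]
  ]
}}

```text
t: 6.05
ee_pos: [0.5234, -0.0494, 0.0989]
tool_rot: [-0.436, -0.556, 0.556, 0.437]
ft_force: [0.4, 0.2, -0.7]
gripper_width: 0.0164
```

```bash
cat > f.py <<'E'
from h import *
s=manip.state();f=s['ft_force']
u=np.array([-.2373,.9714,0]);v=np.array([-.9714,-.2373,0]);p=s['ee_pos']
fw=(v@p+.5384)*1000;zz=p[2]*1000+5.8-64;h=np.arctan2(fw,zz)
t=v*np.cos(h)-np.array([0,0,1])*np.sin(h);r=v*np.sin(h)+np.array([0,0,1])*np.cos(h)
print('t %.2f along %.2f fwd %.2f z %.2f r %.1f h %.3f'%(s['t'],u@p*1000,fw,zz,np.hypot(fw,zz),h),'F along %.1f resist-swing %.1f radial %.1f'%(u@f,-t@f,r@f))
E
python3 f.py
```

```text
t 6.05 along -172.23 fwd 41.73 z 40.68 r 58.3 h 0.798 F along 0.1 resist-swing -0.2 radial -0.8
```

{"method": "drive_tool", "body": {
  "motion": [
    [[1.6, -0.07, -0.02, -0.07, 0, 0, 0], [1.6, -0.07, -0.01, -0.08, 0, 0, 0], [1.6, -0.06, -0.02, -0.07, 0, 0, 0], [1.6, 0, 0, 0, 0, 0, 0]]
  ]
}}

```text
t: 6.55
ee_pos: [0.5216, -0.0499, 0.0969]
tool_rot: [-0.437, -0.556, 0.556, 0.437]
ft_force: [-2.3, 0.7, 2.8]
gripper_width: 0.016
```

```bash
python3 f.py
```

```text
t 6.55 along -172.22 fwd 43.53 z 38.71 r 58.3 h 0.844 F along 1.2 resist-swing 0.7 radial 3.4
```

{"method": "drive_tool", "body": {
  "motion": [
    [[1.6, -0.1, -0.02, -0.13, 0, 0, 0], [1.6, 0, 0, 0, 0, 0, 0], [1.6, 0, 0, 0, 0, 0, 0]]
  ]
}}

```text
t: 6.92
ee_pos: [0.5206, -0.0501, 0.0956]
tool_rot: [-0.437, -0.556, 0.556, 0.437]
ft_force: [-2.2, -0.2, 3.4]
gripper_width: 0.0163
```

```bash
python3 f.py
```

```text
t 6.92 along -172.24 fwd 44.58 z 37.37 r 58.2 h 0.873 F along 0.3 resist-swing 1.2 radial 3.9
```

{"method": "drive_tool", "body": {
  "motion": [
    [[1.6, -0.01, 0.05, 0, 0, 0, 0], [1.6, -0.01, 0.05, 0, 0, 0, 0], [1.6, -0.01, 0.05, 0, 0, 0, 0], [1.6, -0.02, 0.05, 0, 0, 0, 0], [1.6, 0, 0, 0, 0, 0, 0]]
  ]
}}

```text
t: 7.55
ee_pos: [0.5203, -0.0486, 0.0956]
tool_rot: [-0.437, -0.556, 0.556, 0.436]
ft_force: [-3.0, -4.7, 4.5]
gripper_width: 0.0164
```

```bash
python3 f.py
```

```text
t 7.55 along -170.69 fwd 44.52 z 37.43 r 58.2 h 0.872 F along -3.9 resist-swing 0.9 radial 6.0
```

{"method": "drive_tool", "body": {
  "motion": [
    [[1.6, -0.01, 0.05, 0, 0, 0, 0], [1.6, -0.01, 0.05, 0, 0, 0, 0], [1.6, -0.01, 0.05, 0, 0, 0, 0], [1.6, -0.02, 0.05, 0, 0, 0, 0], [1.6, 0, 0, 0, 0, 0, 0]]
  ]
}}

```text
t: 8.18
ee_pos: [0.5195, -0.0458, 0.0955]
tool_rot: [0.436, 0.556, -0.556, -0.437]
ft_force: [-3.8, -1.3, 3.4]
gripper_width: 0.0164
```

```bash
python3 f.py
```

```text
t 8.18 along -167.76 fwd 44.66 z 37.27 r 58.2 h 0.875 F along -0.4 resist-swing 0.0 radial 5.2
```

{"method": "drive_tool", "body": {
  "motion": [
    [[1.6, -0.01, 0.05, 0, 0, 0, 0], [1.6, -0.01, 0.05, 0, 0, 0, 0], [1.6, 0, 0, 0, 0, 0, 0]]
  ]
}}

```text
t: 8.55
ee_pos: [0.5192, -0.0449, 0.0954]
tool_rot: [-0.436, -0.556, 0.556, 0.437]
ft_force: [-4.9, -1.9, 4.5]
gripper_width: 0.0162
```

```bash
python3 f.py
```

```text
t 8.55 along -166.79 fwd 44.73 z 37.16 r 58.2 h 0.878 F along -0.7 resist-swing 0.1 radial 6.9
```

{"method": "drive_tool", "body": {
  "motion": [
    [[1.6, -0.01, 0.05, 0, 0, 0, 0], [1.6, -0.01, 0.05, 0, 0, 0, 0], [1.6, 0, 0, 0, 0, 0, 0]]
  ]
}}

```text
t: 8.93
ee_pos: [0.5189, -0.044, 0.0953]
tool_rot: [-0.436, -0.556, 0.556, 0.437]
ft_force: [-4.3, -3.2, 4.6]
gripper_width: 0.0165
```

```bash
python3 f.py
```

```text
t 8.93 along -165.91 fwd 44.75 z 37.15 r 58.2 h 0.878 F along -2.1 resist-swing 0.4 radial 6.7
```

{"method": "drive_tool", "body": {
  "motion": [
    [[1.6, -0.08, -0.02, -0.05, 0, 0, 0], [1.6, -0.07, -0.02, -0.07, 0, 0, 0], [1.6, -0.07, -0.02, -0.08, 0, 0, 0], [1.6, 0, 0, 0, 0, 0, 0]]
  ]
}}

```text
t: 9.43
ee_pos: [0.5173, -0.0445, 0.0934]
tool_rot: [0.437, 0.556, -0.556, -0.437]
ft_force: [-2.1, -0.5, 2.2]
gripper_width: 0.0165
```

```bash
python3 f.py
```

```text
t 9.43 along -165.96 fwd 46.49 z 35.17 r 58.3 h 0.923 F along -0.0 resist-swing 0.5 radial 3.0
```

{"method": "drive_tool", "body": {
  "motion": [
    [[1.6, -0.16, -0.04, -0.2, 0, 0, 0], [1.6, -0.14, -0.03, -0.21, 0, 0, 0], [1.6, -0.13, -0.03, -0.23, 0, 0, 0], [1.6, -0.11, -0.03, -0.23, 0, 0, 0], [1.6, 0, 0, 0, 0, 0, 0]]
  ]
}}

```text
t: 10.05
ee_pos: [0.5116, -0.0459, 0.0844]
tool_rot: [-0.437, -0.556, 0.556, 0.437]
ft_force: [-1.6, -0.3, 0.0]
gripper_width: 0.0165
```

```bash
python3 f.py
```

```text
t 10.05 along -166.02 fwd 52.37 z 26.25 r 58.6 h 1.106 F along 0.1 resist-swing -0.7 radial 1.4
```

{"method": "drive_tool", "body": {
  "motion": [
    [[1.6, -0.11, -0.03, -0.23, 0, 0, 0], [1.6, -0.09, -0.02, -0.21, 0, 0, 0], [1.6, -0.09, -0.02, -0.25, 0, 0, 0], [1.6, -0.08, -0.02, -0.22, 0, 0, 0], [1.6, -0.06, -0.02, -0.26, 0, 0, 0], [1.6, -0.05, -0.01, -0.2, 0, 0, 0], [1.6, 0, 0, 0, 0, 0, 0]]
  ]
}}

```text
t: 10.92
ee_pos: [0.5067, -0.0472, 0.0708]
tool_rot: [-0.437, -0.556, 0.556, 0.437]
ft_force: [-2.8, 0.1, -0.6]
gripper_width: 0.0167
```

```bash
python3 f.py
```

```text
t 10.93 along -166.05 fwd 57.39 z 12.60 r 58.8 h 1.355 F along 0.7 resist-swing -1.1 radial 2.5
```

{"method": "drive_tool", "body": {
  "motion": [
    [[1.6, -0.02, 0, -0.1, 0, 0, 0], [1.6, -0.02, 0, -0.1, 0, 0, 0], [1.6, 0, 0, -0.05, 0, 0, 0], [1.6, 0, 0, 0, 0, 0, 0]]
  ]
}}

```text
t: 11.42
ee_pos: [0.5062, -0.0472, 0.0685]
tool_rot: [-0.436, -0.556, 0.556, 0.437]
ft_force: [-3.8, -0.4, 0.6]
gripper_width: 0.0163
```

```bash
python3 f.py
```

```text
t 11.43 along -165.98 fwd 57.85 z 10.29 r 58.8 h 1.395 F along 0.5 resist-swing -0.0 radial 3.9
```

{"method": "drive_tool", "body": {
  "motion": [
    [[1.6, 0.02, 0, -0.08, 0, 0, 0], [1.6, 0.02, 0, -0.07, 0, 0, 0], [1.6, 0, 0, 0, 0, 0, 0]]
  ]
}}

```text
t: 11.8
ee_pos: [0.5061, -0.0473, 0.0671]
tool_rot: [-0.436, -0.556, 0.557, 0.437]
ft_force: [-5.6, -2.0, 3.9]
gripper_width: 0.0166
```

```bash
python3 f.py
```

```text
t 11.80 along -166.00 fwd 58.02 z 8.90 r 58.7 h 1.419 F along -0.7 resist-swing 3.0 radial 6.4
```

The stop is felt: 3 N of resistance near 1.40. I'll open the fingers and lift straight up, clear of the knob.

{"method": "drive_tool", "body": {
  "motion": [
    [[2.4, 0, 0, 0, 0, 0, 0], [3.5, 0, 0, 0, 0, 0, 0], [4, 0, 0, 0, 0, 0, 0], [4, 0, 0, 1, 0, 0, 0], [4, 0, 0, 3, 0, 0, 0], [4, 0, 0, 4, 0, 0, 0], [4, 0, 0, 4, 0, 0, 0], [4, 0, 0, 0, 0, 0, 0], [4, 0, 0, 0, 0, 0, 0]]
  ]
}}

```text
t: 12.92
ee_pos: [0.5066, -0.0471, 0.1871]
tool_rot: [0.437, 0.556, -0.556, -0.437]
ft_force: [1.6, -0.0, 0.7]
gripper_width: 0.04
```

```bash
python3 f.py
python3 - <<'E'
from h import *
w=snap('wrist','w9.png');s=snap('scene','s9.png');t=snap('top','t9.png')
a=w['frame'][150:450];b=np.hstack([cv2.resize(s['frame'][150:315,200:500],(320,176)),cv2.resize(t['frame'][165:341,180:500],(320,176))])
cv2.imwrite('pics/fin.png',np.vstack([a,b])[:,:,::-1])
S=np.load('pics/s1.png.npz')['frame'].astype(int);T=np.load('pics/t1.png.npz')['frame'].astype(int)
D=np.abs(T-t['frame'].astype(int)).max(2)
for n,(u,v) in dict(holder=(468,243),saucer=(221,296),king=(340,206)).items(): r=12 if n=='king' else 32;print(n,(D[v-r:v+r,u-r:u+r]>40).mean())
E
```

```text
t 12.93 along -165.94 fwd 57.45 z 128.86 r 141.1 h 0.419 F along -0.4 resist-swing 1.7 radial 0.0
holder 0.0
saucer 0.0
king 0.0
```

View pics/fin.png

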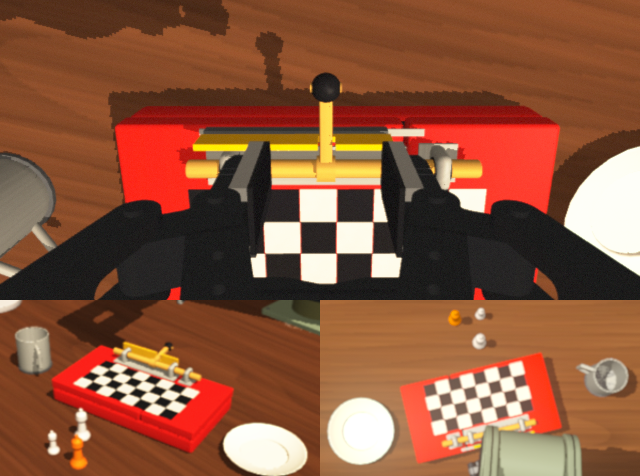

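The handle lies down in the notch, with the knob at wrist pixel (325,238), and the bolt end is through the staple. One numeric check of the angle, then I'll hand in.

Run:
```python
from h import *
w=dict(np.load('pics/w9.png.npz'));v=np.array([-.9714,-.2373,0])
a,b=wray(w,325,238)
f=lambda h:(v@(a+b*(.064+.058*np.cos(h)-a[2])/b[2])+.5384)*1000
for h in(.9,1.1,1.27,1.4):print(h,'seen fwd',f(h),'model',58*np.sin(h))
print(manip.state()['ft_force']);manip.sign_off()
```

```text
0.9 seen fwd 64.58053037859595 model 45.43296075839404
1.1 seen fwd 61.93676730709557 model 51.690026883563256
1.27 seen fwd 59.46135083173587 model 55.39584962391215
1.4 seen fwd 57.47375527854515 model 57.15608433933069
[-0.45734997 -0.69526452  0.00814688]
the job is handed in; nothing more can be done
```

The case is bolted shut and the job is handed in. `sign_off()` reports no verdict.

- **Slide:** I pinched the knob from above and slid the bolt about 42 mm through the staple with the handle still up.
- **Finding the notch:** I rested the stem lightly on the guard and slid on in half-millimetre steps. The sideways drag fell from about 4 N to 0.5 N, and the stem dropped in at a travel of about 47–48 mm.
- **Swing down:** I met almost no resistance until the stop near 1.40 rad, with about 3 N felt on the knob there. Then I let go and lifted straight up.

**Last checks:**
- The final wrist view fits a handle angle of 1.40 rad: knob seen 57.5 mm forward of the bolt axis, 57.2 mm expected.
- The top camera shows no change at the holder, the saucer or the king.
- The fingers are clear of everything and the wrist force was under 1 N at hand-in. The last timed reading was 12.9 s, well inside the 61 s limit.

**What disagreed:** The handle did not start straight up but leaned about 0.49 rad. My first notch estimate from the scene camera was 48–51 mm of travel, slightly past where the feel and the wrist camera put it.

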